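# Lay out the matcha station

### The job

Take the stack of tea things apart from the top down, one thing at a time, and stand each gently upright and flat on the floor of its own place: the bamboo whisk in the small white dish, the six-sided caddy in the six-sided tray, the round tin in the round tray, and last the square box in the square tray. Tip nothing over, and leave the flask and the tea bowl where they are.

Things in the scene. Friction and masses are not known exactly. Their poses are not given: they have to be found in the camera images.
- whisk_mid (a point): Bamboo tea whisk, loose, standing upright tines down on top of the stack; 96 mm tall. Lower 48 mm: flared tines, foot 30 mm across, widest 36 mm at 14 mm up. Upper 48 mm: plain round handle 24 mm across, to be gripped there (48 to 96 mm above its foot). This point is on its axis half-way up, 48 mm above its foot; z along its axis, up. About 40 g.
- caddy_mid (a point): Closed dark metal tea caddy, a six-sided prism, loose, third from the counter (between whisk and tin); 44 mm across flats, 51 mm across corners, 46 mm tall. This point is its centre, 23 mm above its underside; z up; x is at right angles to one pair of flat sides (the other pairs are turned by 60 degrees). About 90 g.
- tin_mid (a point): Closed round steel tea tin with a paper band, loose, second from the counter (between caddy and box); 54 mm across, 48 mm tall. This point is its centre, 24 mm above its underside; z up. About 120 g.
- box_mid (a point): Closed square wooden box, loose, at the bottom of the stack, on the counter; 66 x 66 mm, 48 mm tall. This point is its centre, 24 mm above its underside; z up, x and y at right angles to its sides. About 160 g.
- dish: Small round white ceramic dish, place of the whisk: 66 mm across outside, 56 mm inside. Fixed to the counter. Origin: centre of its underside, on the counter; z up. Floor top 5 mm above the counter, rim top 10 mm above the counter (rim 5 mm above the floor). 
- hex_tray: Six-sided pale wooden tray, place of the caddy: 80 mm across flats outside, 68 mm across flats inside, so the caddy fits at any turn. x at right angles to one pair of its sides. Fixed to the counter. Origin: centre of its underside, on the counter; z up. Floor top 5 mm above the counter, rim top 10 mm above the counter (rim 5 mm above the floor). 
- round_tray: Round pale wooden tray, place of the tin: 90 mm across outside, 78 mm inside. Fixed to the counter. Origin: centre of its underside, on the counter; z up. Floor top 5 mm above the counter, rim top 10 mm above the counter (rim 5 mm above the floor). 
- square_tray: Square pale wooden tray, place of the box: 104 x 104 mm outside, 92 x 92 mm inside, so the box must be set in roughly square to it; x and y at right angles to its sides. Fixed to the counter. Origin: centre of its underside, on the counter; z up. Floor top 5 mm above the counter, rim top 10 mm above the counter (rim 5 mm above the floor). 
- flask: Bystander: dark flask, 104 mm wide, 204 mm tall, with a handle that stands out to 84 mm from its axis on its -x side, at the right of the work. Origin: centre of its underside.
- bowl: Bystander: white ceramic tea bowl, 124 mm across, 75 mm tall, at the left of the work. Origin: centre of its underside.
There are look-alikes about, which are no part of the job. There is more than one size of the part that bears whisk_mid; the job needs the smallest.

How it is judged:
By the outcome, as a careful person would: the job done as asked, in the order asked, and still so for the second after the job is handed in, with the robot touching nothing.
It also fails if it takes over 112 s, if anything falls off the work surface, if the arm or the gripper's body presses on something with over 40 N, if the wrist force passes 120 N, or if a joint passes its speed limit or range.

### The arm

A 6-joint arm with a two-finger parallel gripper is mounted at the origin on the work surface. World frame = base frame: x ahead of the robot, y to its left, z up, the work surface at z = 0. Lengths are in m, angles in degrees, forces in N, time in s.
With the tool pointing down it reaches from about 0.375 to 0.975 m from the base axis. Payload 3.8 kg.
Tool frame: the origin (TCP) lies at the very end of the fingers, on their centre line; the grasp point (between the pads) lies 19 mm behind it; z points along the fingers, y is the direction in which the jaws open and shut (so a half turn about z gives the same grasp; the last joint's range is limited). The gripper opens to 85 mm and grips with 20 to 120 N. Pads are 22 mm wide; open, the fingers measure 114 mm over their backs; the gripper's body (76 mm by 85 mm) begins 54 mm behind the grasp point. The pads swing forward as they close: fully open they stand 13 mm farther back than shut.
Start: joints at [69.506, 15.12, 91.902, -0, 72.978, -2.114], TCP at [0.213, 0.641, 0.231] pointing down, gripper open.
Joint ranges: [-150.88, 150.88], [-54.13, 125.18], [17.81, 147.31], [-75.09, 255.09], [0, 152.58], [-146.25, 146.25]. Speed limits (degrees/s): [147.25, 147.25, 180, 180, 180, 180].

### API

Orientations are given as [roll, pitch, yaw] about the fixed x, y, z axes, in that order (R = Rz(yaw) Ry(pitch) Rx(roll)).
In Python, from plant import r, jaws, optics, monitor gives the robot as it stands. Calls block until the motion is done:
- r.reach(position, orientation): joint-space move of the TCP to a pose.
- r.move_linear(position, attitude=None, velocity=0.15): straight line of the TCP; attitude=None keeps the orientation; velocity is the mean speed in m/s.
- r.goto_joints(angles): joint-space move.
- jaws.open_gripper() and jaws.grab(force=None): open the fingers fully, or close them until they stop; force is the grip in N (None keeps the last).
- r.dwell(seconds).
- r.inverse_kinematics(position, orientation): joint angles nearest the present ones, or None.
- optics.capture(name): name is "scene" or "side" or "wrist"; returns (picture, depth): 420x560x3 uint8, red, green, blue; 420x560 float32, m along the optical axis (not along the pixel's ray), 0 where there is no reading.
- optics.camera_model(name): a dict with "camera_matrix" (3x3 intrinsics, pixels), "xyz" and "orientation" of the camera in the world. Camera axes: x right, y up, looking along -z (the intrinsics and any distortion apply to the point x, -y, -z); pixel columns grow to the right and rows downward; lengths in m; the calibration is good to about 2 mm. A picture is of the moment at which its call begins: read the wrist's pose just before it. camera_model takes no time and is no camera call; for the wrist camera it gives the pose at the moment of the call.
A pose or a line that the arm cannot do raises r.MotionError and nothing moves.
- r.close_job(): hands the job in, once; it reports no verdict.
Readings, each from a call of its own:
- monitor.current_t(): time.
- monitor.current_qpos(): joint angles.
- monitor.current_joint_velocities(): joint speeds.
- monitor.current_joint_torque(): joint torques, N m.
- monitor.current_tcp_pos(): TCP position.
- monitor.current_eef_rot(): TCP orientation.
- monitor.current_force(): force on the tool from outside, world axes, zero at the start.
- monitor.current_ft_torque(): the same for the moment, N m.
- monitor.current_opening(): finger opening in m.
Only numpy, scipy, OpenCV 4.12 (cv2) and the standard library are available. Lean on these libraries where they do the work, as an engineer would, in place of code of your own. Each camera call takes 0.05 s, during which the arm holds its last target.

## Working session

There is one attempt and no reset: what is moved stays moved. The work goes in short steps, each a Python script; the robot and the scene stay as the last script left them, time stands still between calls to the robot, and variables do not carry over. Pictures are saved under pics/ and viewed, and the job is handed in when it is done.

```bash
ls; mkdir -p pics
python3 - <<'E'
from plant import r,jaws,optics,monitor
import numpy as np,cv2
for n in ["scene","side","wrist"]:
    m=optics.camera_model(n); print(n,{k:(np.round(v,4).tolist() if not isinstance(v,str) else v) for k,v in m.items()})
    p,d=optics.capture(n); cv2.imwrite(f"pics/{n}0.png",p[:,:,::-1]); np.save(f"pics/{n}0.npy",d)
print(monitor.current_t(), monitor.current_eef_rot(), monitor.current_opening())
E
```

```text
pics
scene {'camera_matrix': [[525.9659, 0.0, 271.5411], [0.0, 525.9659, 214.9623], [0.0, 0.0, 1.0]], 'xyz': [1.2232, -0.5604, 1.3214], 'orientation': [37.8043, -0.1711, 50.8817]}
side {'camera_matrix': [[511.1918, 0.0, 275.7309], [0.0, 511.1918, 199.4373], [0.0, 0.0, 1.0]], 'xyz': [-0.1121, 0.8588, 0.8803], 'orientation': [54.7789, 0.0071, -143.342]}
wrist {'camera_matrix': [[374.2518, 0.0, 278.1009], [0.0, 374.2518, 214.8218], [0.0, 0.0, 1.0]], 'xyz': [0.1448, 0.6627, 0.3721], 'orientation': [-16.2521, 0.1609, 71.5893]}
0.15 [-1.79901519e+02 -2.74708950e-03  1.61623119e+02] 0.08554691140737414
```

View pics/scene0.png

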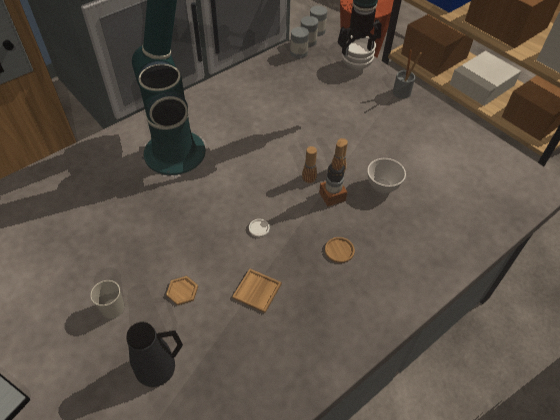

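View pics/side0.png

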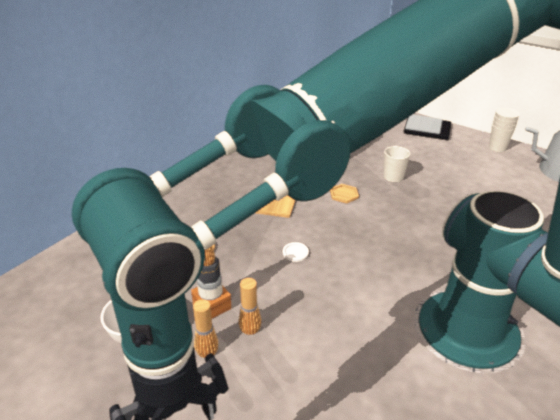

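View pics/wrist0.png

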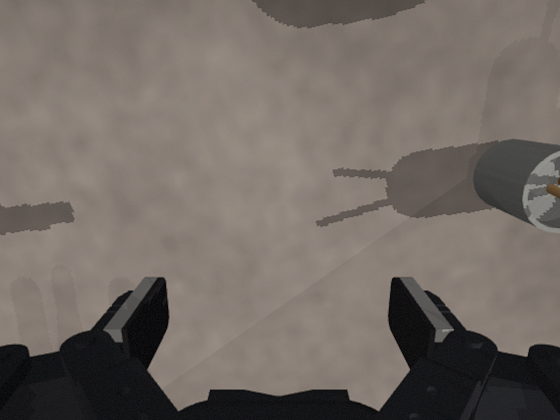

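```bash
cat > h.py <<'E'
import numpy as np,cv2
from scipy.spatial.transform import Rotation as R
def pose(m): return R.from_euler('xyz',m['orientation'],degrees=True).as_matrix(),np.array(m['xyz'])
def cloud(m,d):
    K=np.array(m['camera_matrix']);Rm,t=pose(m)
    v,u=np.mgrid[:d.shape[0],:d.shape[1]]
    P=np.stack([(u-K[0,2])/K[0,0]*d,-(v-K[1,2])/K[1,1]*d,-d],-1)@Rm.T+t
    P[d<=0]=np.nan
    return P
def proj(m,X):
    K=np.array(m['camera_matrix']);Rm,t=pose(m)
    c=(np.atleast_2d(X)-t)@Rm
    return np.stack([K[0,2]+K[0,0]*c[:,0]/-c[:,2],K[1,2]+K[1,1]*c[:,1]/c[:,2]],-1)
def ray(m,u,v,z):
    K=np.array(m['camera_matrix']);Rm,t=pose(m)
    D=Rm@np.array([(u-K[0,2])/K[0,0],-(v-K[1,2])/K[1,1],-1]);return t+D*(z-t[2])/D[2]
E
python3 - <<'E'
from h import *
from plant import optics
p=cv2.imread("pics/scene0.png");q=cv2.imread("pics/side0.png")
cv2.imwrite("pics/c1.png",cv2.resize(p[130:215,270:420],None,fx=5,fy=5,interpolation=cv2.INTER_CUBIC))
cv2.imwrite("pics/c2.png",cv2.resize(q[230:370,90:310],None,fx=3.5,fy=3.5,interpolation=cv2.INTER_CUBIC))
m=optics.camera_model("scene");P=cloud(m,np.load("pics/scene0.npy"))
np.set_printoptions(precision=4,suppress=True)
for u,v in [(341,142),(341,150),(339,165),(335,180),(334,187),(333,192),(310,150),(310,165),(259,228),(181,291),(256,291),(339,250),(300,230),(386,170),(140,335),(200,330)]:
    print(u,v,P[v,u])
E
```

```text
341 142 [0.4904 0.3018 0.2364]
341 150 [0.5052 0.2896 0.2227]
339 165 [0.5073 0.2883 0.1616]
335 180 [0.5128 0.2737 0.1087]
334 187 [0.5166 0.2695 0.0823]
333 192 [0.5154 0.2696 0.0571]
310 150 [0.3884 0.2791 0.138 ]
310 165 [0.398  0.2754 0.0798]
259 228 [0.4495 0.0236 0.0065]
181 291 [ 0.4839 -0.2863  0.0053]
256 291 [ 0.6205 -0.1221  0.0102]
339 250 [0.6649 0.1606 0.0051]
300 230 [0.5325 0.1204 0.001 ]
386 170 [0.5432 0.4875 0.0339]
140 335 [ 0.6351 -0.4634  0.2082]
200 330 [ 0.6157 -0.3116  0.0015]
```

```bash
sleep 0.1
```

```text
(no output)
```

View pics/c1.png

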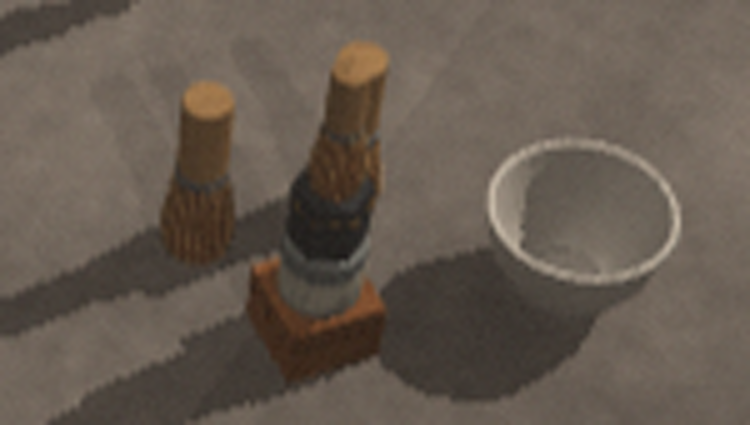

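View pics/c2.png

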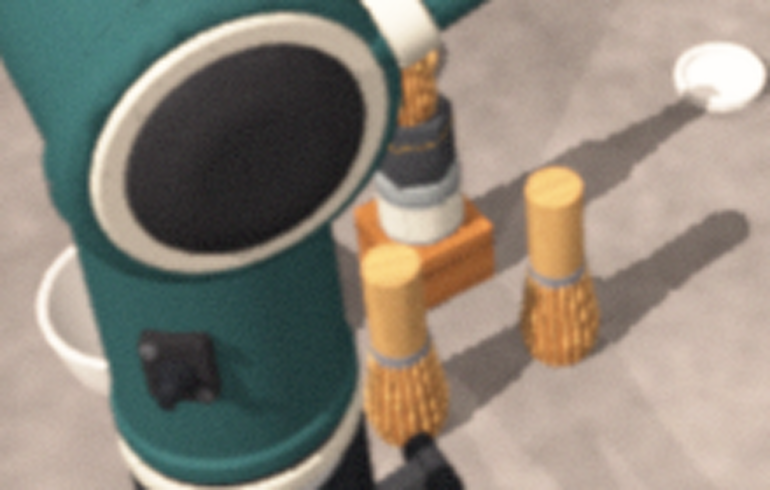

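Run:
```python
from h import *
from plant import optics,monitor
np.set_printoptions(precision=4,suppress=True)
ms=optics.camera_model("scene");P=cloud(ms,np.load("pics/scene0.npy"))
md=optics.camera_model("side");Q=cloud(md,np.load("pics/side0.npy"))
for u,v in [(202,307),(204,345),(248,285),(250,325),(209,255),(214,272)]: print(u,v,Q[v,u])
# scene stack crop: points above counter by height band
for nm,C in (("scene",P),("side",Q)):
  X=C.reshape(-1,3); 
  for x0,x1,y0,y1 in [(.46,.58,.2,.36),(.36,.44,.22,.33),(.36,.7,.35,.42)]:
    for a,b in [(.005,.045),(.05,.09),(.1,.135),(.15,.185),(.2,.24)]:
        s=X[(X[:,0]>x0)&(X[:,0]<x1)&(X[:,1]>y0)&(X[:,1]<y1)&(X[:,2]>a)&(X[:,2]<b)]
        if len(s)>3: print(nm,(x0,y0),a,b,len(s),s.min(0),s.max(0),np.median(s,0))
m=optics.camera_model("wrist");Rc,tc=pose(m)
Rt=R.from_euler('xyz',monitor.current_eef_rot(),degrees=True).as_matrix();tt=np.array(monitor.current_tcp_pos())
print("cam in tool",Rt.T@(tc-tt));print(Rt.T@Rc)
```

```text
202 307 [0.4167 0.3889 0.1348]
204 345 [0.4094 0.4022 0.04  ]
248 285 [0.385  0.2863 0.1316]
250 325 [0.3721 0.3003 0.0317]
209 255 [0.4785 0.298  0.1723]
214 272 [0.4683 0.2981 0.1299]
scene (0.46, 0.2) 0.005 0.045 310 [0.4608 0.2001 0.005 ] [0.5794 0.3598 0.0449] [0.5212 0.266  0.0175]
scene (0.46, 0.2) 0.05 0.09 174 [0.4624 0.2529 0.0501] [0.533  0.3185 0.0893] [0.5116 0.2725 0.0656]
scene (0.46, 0.2) 0.1 0.135 123 [0.4767 0.2639 0.1004] [0.5208 0.312  0.135 ] [0.5074 0.2756 0.1169]
scene (0.46, 0.2) 0.15 0.185 96 [0.4813 0.275  0.1501] [0.5127 0.299  0.1848] [0.5033 0.2825 0.1691]
scene (0.46, 0.2) 0.2 0.24 96 [0.4823 0.2774 0.2003] [0.5083 0.3045 0.24  ] [0.4988 0.2863 0.2224]
scene (0.36, 0.22) 0.005 0.045 176 [0.3641 0.2236 0.005 ] [0.4379 0.329  0.0443] [0.401  0.27   0.0196]
scene (0.36, 0.22) 0.05 0.09 115 [0.3707 0.2633 0.05  ] [0.4085 0.2977 0.09  ] [0.3964 0.2745 0.0707]
scene (0.36, 0.22) 0.1 0.135 109 [0.3723 0.2663 0.1011] [0.4056 0.3032 0.1349] [0.3944 0.2781 0.1226]
scene (0.36, 0.35) 0.005 0.045 196 [0.3605 0.3501 0.005 ] [0.6993 0.4197 0.0449] [0.5732 0.3975 0.006
[... 638 characters left out ...]
 292 [0.3622 0.2228 0.005 ] [0.4304 0.3252 0.0449] [0.3734 0.301  0.0275]
side (0.36, 0.22) 0.05 0.09 257 [0.3665 0.2704 0.05  ] [0.4039 0.3067 0.0894] [0.3758 0.2974 0.0681]
side (0.36, 0.22) 0.1 0.135 254 [0.3683 0.2691 0.101 ] [0.4022 0.3034 0.135 ] [0.3788 0.294  0.1226]
side (0.36, 0.35) 0.005 0.045 301 [0.3764 0.3664 0.0058] [0.4402 0.4124 0.045 ] [0.4064 0.4013 0.0291]
side (0.36, 0.35) 0.05 0.09 289 [0.401  0.3699 0.0501] [0.437  0.4078 0.0899] [0.4093 0.3977 0.068 ]
side (0.36, 0.35) 0.1 0.135 276 [0.4036 0.3698 0.1   ] [0.4379 0.4042 0.135 ] [0.4129 0.3944 0.1231]
cam in tool [ 0.0715 -0.0001 -0.142 ]
[[-0.0006  0.96    0.2799]
 [ 1.      0.0003  0.0009]
 [ 0.0008  0.2799 -0.96  ]]
```

Run:
```python
from h import *
from plant import r,jaws,optics,monitor
np.set_printoptions(precision=4,suppress=True)
t0=monitor.current_t()
r.move_linear([0.213,0.641,0.33],velocity=.2); print(monitor.current_t()-t0)
r.reach([0.495,0.29,0.34],[180,0,120]); print(monitor.current_t()-t0, monitor.current_qpos(), monitor.current_tcp_pos())
m=optics.camera_model("wrist");p,d=optics.capture("wrist")
cv2.imwrite("pics/w1.png",p[:,:,::-1]);np.savez("pics/w1.npz",d=d,**m)
p,d=optics.capture("scene");cv2.imwrite("pics/s1.png",p[:,:,::-1]);np.save("pics/s1.npy",d)
p0=cv2.imread("pics/scene0.png")
cv2.imwrite("pics/c3.png",cv2.resize(p0[210:320,150:365],None,fx=3.6,fy=3.6,interpolation=cv2.INTER_CUBIC))
```

```text
0.6416999999999999
2.2917 [27.9506  1.3719 96.2131  0.0265 82.4225 -2.1223] [0.4947 0.2908 0.3398]
```

```bash
sleep 0.1
```

```text
(no output)
```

View pics/w1.png

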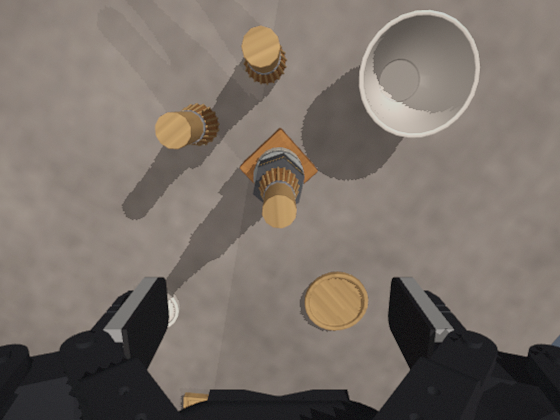

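View pics/c3.png

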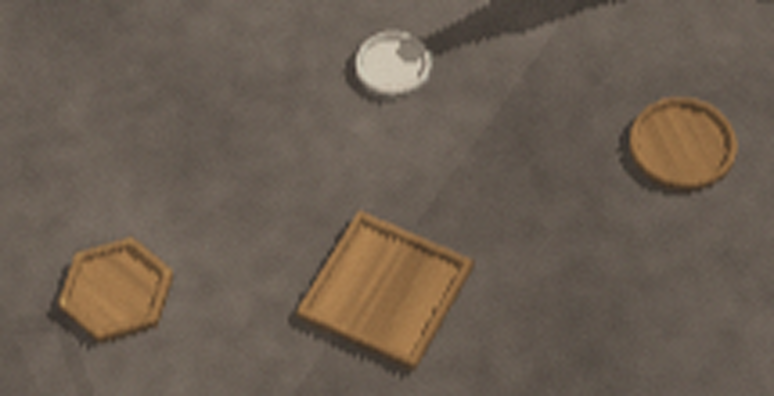

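Wrist picture: the candidate whisks are the stack's at (280,212), and two larger ones standing on the counter at (180,130) and (262,47). The bowl is at (420,75). Only the stack's whisk reaches z≈0.238 from a foot at 0.142, which makes it 96 mm; the other two rise to about 0.14 from the counter.

Run:
```python
from h import *
from plant import optics
np.set_printoptions(precision=4,suppress=True)
z=np.load("pics/w1.npz");m={k:z[k] for k in('camera_matrix','xyz','orientation')};C=cloud(m,z['d'])
p=cv2.imread("pics/w1.png");cv2.imwrite("pics/c4.png",cv2.resize(p[120:235,220:340],None,fx=5,fy=5,interpolation=cv2.INTER_CUBIC))
X=C.reshape(-1,3)
near=np.abs(X[:,:2]-[.495,.29]).max(1)<.06
for a,b in [(.232,.244),(.137,.147),(.091,.1),(.043,.053)]:
    s=X[near&(X[:,2]>a)&(X[:,2]<b)].astype(np.float32); print(a,len(s),s.mean(0),cv2.minEnclosingCircle(s[:,:2]) ,cv2.minAreaRect(s[:,:2]))
for c in [(.386,.285),(.42,.388)]:
    s=X[(np.hypot(*(X[:,:2]-c).T)<.03)]; print(c,np.nanpercentile(s[:,2],99)); t=s[s[:,2]>np.nanpercentile(s[:,2],99)-.006]; print(t.mean(0))
for v,u in [(170,320)]: pass
# trays in scene
ms=optics.camera_model("scene");P=cloud(ms,np.load("pics/scene0.npy"));X=P.reshape(-1,3)
for n,c,h in [("dish",(.447,.02),.05),("hex",(.484,-.286),.06),("round",(.665,.16),.06),("square",(.62,-.122),.075)]:
    s=X[(np.abs(X[:,:2]-c).max(1)<h)&(X[:,2]>.0035)&(X[:,2]<.016)].astype(np.float32)
    print(n,len(s),cv2.minEnclosingCircle(s[:,:2]),cv2.minAreaRect(s[:,:2]),np.percentile(s[:,2],[5,50,95]))
```

```text
Traceback (most recent call last):
cv2.error: OpenCV(4.12.0) /io/opencv/modules/imgproc/src/shapedescr.cpp:201: error: (-215:Assertion failed) count >= 0 && (depth == CV_32F || depth == CV_32S) in function 'minEnclosingCircle'
```

View pics/c4.png

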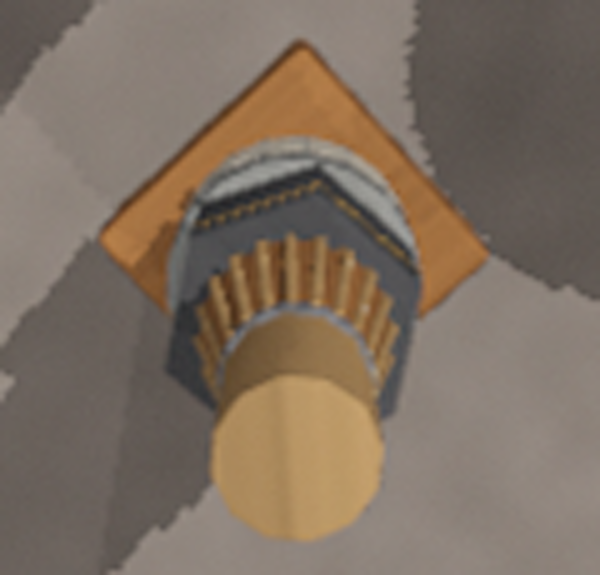

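Run:
```python
from h import *
from plant import optics
np.set_printoptions(precision=4,suppress=True)
z=np.load("pics/w1.npz");m={k:z[k] for k in('camera_matrix','xyz','orientation')};C=cloud(m,z['d'])
f=lambda x,y,h: ray(m,220+x/5-.4,120+y/5-.4,h)
print("whisk top",f(297,458,.238), "L/R/bot",f(211,458,.238),f(383,458,.238),f(297,541,.238))
b=[f(100,240,.048),f(301,40,.048),f(488,258,.048)];print("box",*b,"ctr",(b[0]+b[2])/2)
for i in(0,1):
    e=b[i+1]-b[i];print(np.hypot(*e[:2]),np.degrees(np.arctan2(e[1],e[0])))
h=[f(*c,.142) for c in [(168,368),(190,230),(319,188),(418,272),(395,415)]];print("hex")
for i in range(4):
    e=h[i+1]-h[i];print(h[i][:2],np.hypot(*e[:2]),np.degrees(np.arctan2(e[1],e[0]))%60)
print((h[0]+h[3])/2)
X=C.reshape(-1,3);near=np.abs(X[:,:2]-[.495,.29]).max(1)<.06
for a,b in [(.232,.244),(.135,.149),(.088,.1),(.041,.054)]:
    s=X[near&(X[:,2]>a)&(X[:,2]<b)].astype(np.float32); print(a,len(s))
    if len(s)>5: print(s.mean(0),cv2.minEnclosingCircle(s[:,:2]) ,cv2.minAreaRect(s[:,:2]))
for c in [(.386,.285),(.42,.388)]:
    s=X[(np.hypot(*(X[:,:2]-c).T)<.03)]; print(c,np.nanpercentile(s[:,2],99)); t=s[s[:,2]>np.nanpercentile(s[:,2],99)-.006]; print(t.mean(0))
ms=optics.camera_model("scene");P=cloud(ms,np.load("pics/scene0.npy"));X=P.reshape(-1,3)
for n,c,h in [("dish",(.447,.02),.05),("hex",(.484,-.286),.06),("round",(.665,.16),.06),("square",(.62,-.122),.075)]:
    s=X[(np.abs(X[:,:2]-c).max(1)<h)&(X[:,2]>.0035)&(X[:,2]<.016)].astype(np.float32)
    print(n,len(s))
    if len(s)>5:print(cv2.minEnclosingCircle(s[:,:2]),cv2.minAreaRect(s[:,:2]),np.percentile(s[:,2],[5,50,95]))
# manual from c3 : crop origin (150,210) x3.6
g=lambda x,y,h=.010: ray(ms,150+x/3.6-.36,210+y/3.6-.36,h)
q=[g(362,212),g(473,262),g(414,368),g(293,318)];print("square corners",*[k[:2] for k in q],np.mean(q,0))
for i in range(4):
    e=q[(i+1)%4]-q[i];print(np.hypot(*e[:2]),np.degrees(np.arctan2(e[1],e[0]))%90)
print("hex",(g(58,302)+g(173,270))/2,(g(130,238)+g(98,341))/2)
print("dish",(g(355,62)+g(432,62))/2,(g(394,29)+g(394,96))/2)
print("round",(g(629,142)+g(736,142))/2,(g(683,97)+g(683,188))/2)
```

```text
whisk top [0.4933 0.2933 0.238 ] L/R/bot [0.4832 0.2875 0.238 ] [0.5034 0.2992 0.238 ] [0.4992 0.2831 0.238 ]
box [0.4541 0.2698 0.048 ] [0.4718 0.3326 0.048 ] [0.5346 0.3115 0.048 ] ctr [0.4943 0.2906 0.048 ]
0.06521657807337833 74.22269462451189
0.06616928737339042 -18.585044438413536
hex
[0.4774 0.273 ] 0.026149334781628886 50.156708601989465
[0.4684 0.2976] 0.02468441388885469 48.05560103857925
[0.4849 0.3159] 0.02381698583967194 49.91511577485707
[0.5084 0.3118] 0.02732012267552153 52.04393656518026
[0.4929 0.2924 0.142 ]
0.232 938Traceback (most recent call last):
  File "<stdin>", line 17, in <module>
cv2.error: OpenCV(4.12.0) /io/opencv/modules/imgproc/src/shapedescr.cpp:201: error: (-215:Assertion failed) count >= 0 && (depth == CV_32F || depth == CV_32S) in function 'minEnclosingCircle'
```

Run:
```python
from h import *
from plant import optics
np.set_printoptions(precision=4,suppress=True)
A=np.ascontiguousarray
z=np.load("pics/w1.npz");m={k:z[k] for k in('camera_matrix','xyz','orientation')};C=cloud(m,z['d'])
X=C.reshape(-1,3);near=np.abs(X[:,:2]-[.495,.29]).max(1)<.06
for a,b in [(.232,.244),(.135,.149),(.088,.1),(.041,.054)]:
    s=X[near&(X[:,2]>a)&(X[:,2]<b)].astype(np.float32); print(a,len(s),np.median(s,0),cv2.minEnclosingCircle(A(s[:,:2])) ,cv2.minAreaRect(A(s[:,:2])))
for c in [(.386,.285),(.42,.388)]:
    s=X[(np.hypot(*(X[:,:2]-c).T)<.03)]; k=np.nanpercentile(s[:,2],99); print(c,k,s[s[:,2]>k-.006].mean(0))
ms=optics.camera_model("scene");P=cloud(ms,np.load("pics/scene0.npy"));X=P.reshape(-1,3)
for n,c,h in [("dish",(.447,.02),.05),("hex",(.484,-.286),.06),("round",(.665,.16),.06),("square",(.62,-.122),.075)]:
    s=X[(np.abs(X[:,:2]-c).max(1)<h)&(X[:,2]>.0035)&(X[:,2]<.016)].astype(np.float32)
    print(n,len(s),cv2.minEnclosingCircle(A(s[:,:2])),cv2.minAreaRect(A(s[:,:2])),np.percentile(s[:,2],[5,50,95]))
g=lambda x,y,h=.010: ray(ms,150+x/3.6-.36,210+y/3.6-.36,h)
q=[g(362,212),g(473,262),g(414,368),g(293,318)];print("square corners",*[k[:2] for k in q],np.mean(q,0))
for i in range(4):
    e=q[(i+1)%4]-q[i];print(np.hypot(*e[:2]),np.degrees(np.arctan2(e[1],e[0]))%90)
print("hex",(g(58,302)+g(173,270))/2,(g(130,238)+g(98,341))/2)
print("dish",(g(355,62)+g(432,62))/2,(g(394,29)+g(394,96))/2)
print("round",(g(629,142)+g(736,142))/2,(g(683,97)+g(683,188))/2)
```

```text
0.232 938 [0.4932 0.2939 0.2372] ((0.49332156777381897, 0.2933279871940613), 0.012011011131107807) ((0.49340322613716125, 0.2934240400791168), (0.023024892434477806, 0.023087475448846817), 22.068252563476562)
0.135 638 [0.4841 0.3019 0.1412] ((0.49374935030937195, 0.29188647866249084), 0.025139683857560158) ((0.4928808808326721, 0.2946757674217224), (0.04393259435892105, 0.04368456453084946), 18.764915466308594)
0.088 236 [0.4798 0.3103 0.0952] ((0.49456655979156494, 0.2909620702266693), 0.026756256818771362) ((0.4900645911693573, 0.29969701170921326), (0.052362099289894104, 0.033236682415008545), 27.77190589904785)
0.041 1023 [0.4774 0.3108 0.0471] ((0.4942147731781006, 0.29132482409477234), 0.04529276862740517) ((0.4944174885749817, 0.2908681035041809), (0.06605249643325806, 0.06612423807382584), 72.54705047607422)
(0.386, 0.285) 0.13527341651048957 [0.3865 0.2863 0.1337]
(0.42, 0.388) 0.13527094525576597 [0.421  0.3872 0.1336]
dish 375 ((0.44878333806991577, 0.015614441595971584), 0.06591179221868515) ((0.4472033679485321, 0.019499734044075012), (0.09971793740987778, 0.09871716052
[... 394 characters left out ...]
, 0.11795245856046677), 0.12765617668628693) [0.0038 0.0069 0.013 ]
square 1330 ((0.6202504634857178, -0.12329971045255661), 0.10232662409543991) ((0.6200456619262695, -0.1214190348982811), (0.14807185530662537, 0.1493261605501175), 89.63040161132812) [0.0039 0.0074 0.0129]
square corners [ 0.5509 -0.0891] [ 0.6436 -0.0489] [ 0.6871 -0.1439] [ 0.5938 -0.1903] [ 0.6188 -0.1181  0.01  ]
0.10103761859721241 23.42003542843062
0.10447460656226397 24.58340052033634
0.10414568817717826 26.445291861841724
0.10995270234930701 22.981392038353334
hex [ 0.4827 -0.282   0.01  ] [ 0.4839 -0.2842  0.01  ]
dish [0.448  0.0247 0.01  ] [0.4483 0.025  0.01  ]
round [0.6651 0.1608 0.01  ] [0.6651 0.1613 0.01  ]
```

```bash
cat >> h.py <<'E'
def snap(n,tag):
    from plant import optics
    m=optics.camera_model(n);p,d=optics.capture(n)
    cv2.imwrite(f"pics/{tag}.png",p[:,:,::-1]);np.savez(f"pics/{tag}.npz",d=d,**m)
def load(tag):
    z=np.load(f"pics/{tag}.npz");m={k:z[k] for k in('camera_matrix','xyz','orientation')};return m,z['d']
def settle_down(x,y,z_expect,lo=.004,thr=1.5,v=.03):
    """steps down from above in 1 mm steps until the world-z force rises"""
    from plant import r,monitor
    r.dwell(.15);f0=np.mean([monitor.current_force()[2] for _ in range(3)])
    z=monitor.current_tcp_pos()[2];zc=z
    while zc>z_expect-lo:
        zc-=.001;r.move_linear([x,y,zc],velocity=v)
        f=monitor.current_force()[2]-f0
        if f>thr: break
    print("contact z",round(zc,4),"expected",z_expect,"dF",round(f,2));return zc
E
python3 - <<'E'
from h import *
from plant import r,jaws,optics,monitor
np.set_printoptions(precision=4,suppress=True)
r.move_linear([.4933,.2933,.34],velocity=.1)
r.move_linear([.4933,.2933,.199],velocity=.12)
print(monitor.current_tcp_pos(),monitor.current_force(),monitor.current_t())
jaws.grab(30);print(monitor.current_opening(),monitor.current_force(),monitor.current_t())
snap("side","d2");snap("wrist","w2")
E
```

```text
[0.494  0.2937 0.2001] [-0.1794 -0.3816 -0.0693] 4.1167
0.02311260865608971 [-0.0682 -0.7465  1.0834] 4.7
```

```bash
python3 -c "
import cv2,numpy as np
a=cv2.imread('pics/d2.png');b=cv2.imread('pics/w2.png')
cv2.imwrite('pics/j2.png',np.hstack([cv2.resize(a[180:380,110:330],(396,360)),cv2.resize(b,(400,360))]))"
```

```text
(no output)
```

View pics/j2.png

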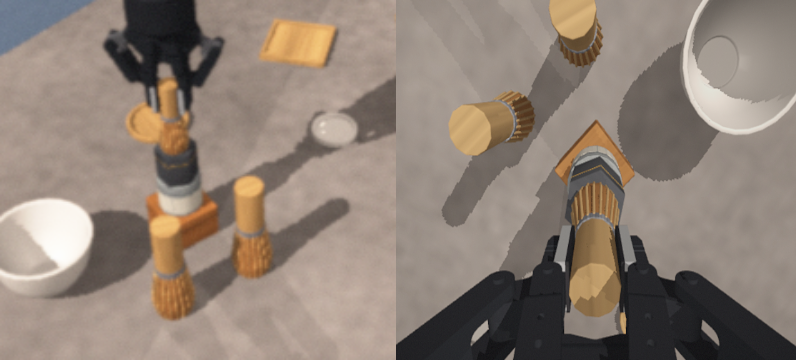

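```bash
python3 - <<'E'
from h import *
from plant import r,jaws,optics,monitor
np.set_printoptions(precision=4,suppress=True)
m,d=load("w1");print("round via wrist",ray(m,335.5,300.5,.008))
p0=monitor.current_tcp_pos()
r.move_linear([p0[0],p0[1],.215],velocity=.05)
snap("side","d3a")
r.move_linear([p0[0],p0[1],.30],velocity=.15)
t=monitor.current_t()
r.reach([.448,.025,.20],[180,0,95]);print(monitor.current_t()-t,monitor.current_opening(),monitor.current_t())
snap("wrist","w3");snap("side","d3");snap("scene","s3")
E
python3 -c "
import cv2,numpy as np
a=cv2.imread('pics/d3.png');b=cv2.imread('pics/w3.png');c=cv2.imread('pics/s3.png')
cv2.imwrite('pics/j3.png',np.hstack([cv2.resize(a[120:330,130:410],(400,300)),cv2.resize(b,(400,300))]))
cv2.imwrite('pics/j3b.png',cv2.resize(c[120:250,180:380],(800,520)))"
```

```text
round via wrist [0.6607 0.164  0.008 ]
1.1167000000000007 0.023583585042210673 7.15
```

View pics/j3.png

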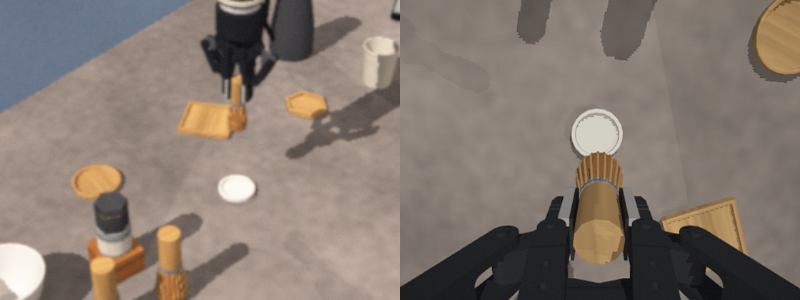

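View pics/j3b.png

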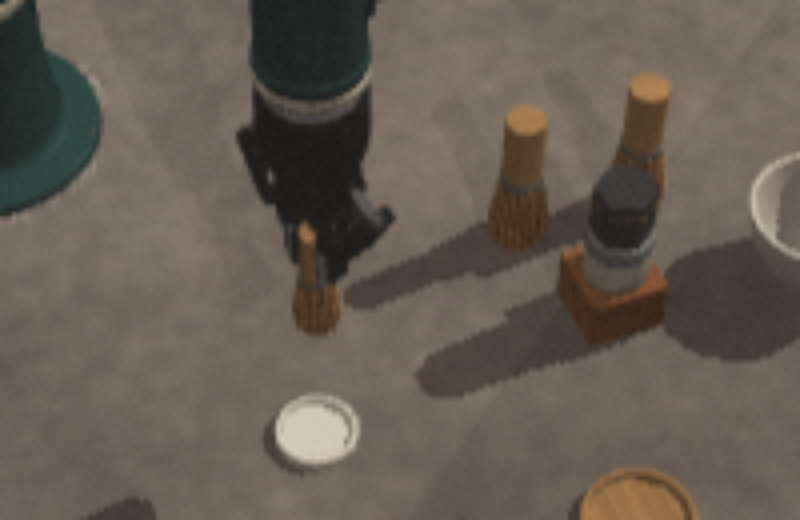

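Run:
```python
from h import *
from plant import monitor
np.set_printoptions(precision=4,suppress=True)
m,d=load("w3");print("dish via wrist",ray(m,275.8,186,.010))
print(monitor.current_tcp_pos(),monitor.current_eef_rot())
for t in("w3","s3","d3"):
    m,d=load(t);X=cloud(m,d).reshape(-1,3)
    s=X[(np.hypot(X[:,0]-.448,X[:,1]-.025)<.028)&(X[:,2]>.12)&(X[:,2]<.25)]
    for a in np.arange(.14,.25,.01):
        q=s[(s[:,2]>=a)&(s[:,2]<a+.01)]
        if len(q)>3:print(t,round(a,3),len(q),q.min(0)[:2],q.max(0)[:2],q.mean(0)[:2])
    print(t,"zmin",np.percentile(s[:,2],[1,3]))
c=cv2.imread('pics/s3.png');cv2.imwrite('pics/c5.png',np.hstack([cv2.resize(c[165:210,235:290],(550,450),interpolation=cv2.INTER_CUBIC)]))
```

```text
dish via wrist [0.4462 0.0266 0.01  ]
[0.449  0.026  0.2007] [179.9199  -0.0077  95.1061]
w3 0.14 81 [0.4344 0.0327] [0.4636 0.0416] [0.4482 0.0383]
w3 0.15 301 [0.431  0.0224] [0.4662 0.0431] [0.4471 0.0375]
w3 0.16 616 [0.4312 0.0224] [0.4659 0.0425] [0.4476 0.0368]
w3 0.17 646 [0.433  0.0229] [0.4645 0.0414] [0.4479 0.0358]
w3 0.18 590 [0.4345 0.0274] [0.4622 0.0397] [0.4477 0.0354]
w3 0.19 638 [0.4362 0.0243] [0.4603 0.0385] [0.4478 0.0346]
w3 0.2 966 [0.4236 0.0258] [0.4727 0.0386] [0.4477 0.0345]
w3 0.21 1555 [0.4228 0.0257] [0.4731 0.0387] [0.4478 0.0344]
w3 0.22 1923 [0.4227 0.0259] [0.4732 0.0387] [0.4477 0.0344]
w3 0.23 5979 [0.4229 0.0129] [0.4728 0.0397] [0.4482 0.028 ]
w3 0.24 1839 [0.4205 0.0156] [0.4746 0.0417] [0.4464 0.0349]
w3 zmin [0.1543 0.1611]
s3 0.14 9 [0.4447 0.0109] [0.4634 0.0286] [0.4554 0.0181]
s3 0.15 21 [0.4393 0.0091] [0.4682 0.0343] [0.4582 0.0179]
s3 0.16 38 [0.4341 0.0082] [0.4675 0.0416] [0.4579 0.0196]
s3 0.17 31 [0.4403 0.012 ] [0.4645 0.0366] [0.457  0.0196]
s3 0.18 26 [0.4435 0.0092] [0.4642 0.0352] [0.4573 0.0208]
s3 0.19 21 [0.4379 0.0128] [0.
[... 314 characters left out ...]
.0211]
s3 zmin [0.1436 0.1501]
d3 0.14 21 [0.4334 0.0159] [0.4557 0.0422] [0.4427 0.0339]
d3 0.15 47 [0.432  0.0174] [0.4659 0.0422] [0.4437 0.0349]
d3 0.16 55 [0.4321 0.0134] [0.4608 0.0444] [0.4425 0.0335]
d3 0.17 49 [0.4323 0.0163] [0.4632 0.0425] [0.4444 0.034 ]
d3 0.18 48 [0.4338 0.0175] [0.4612 0.0419] [0.4447 0.0325]
d3 0.19 35 [0.4355 0.0176] [0.4581 0.0394] [0.4456 0.0333]
d3 0.2 43 [0.4308 0.0255] [0.4711 0.0382] [0.4482 0.0338]
d3 0.21 72 [0.4234 0.0172] [0.4744 0.04  ] [0.445 0.033]
d3 0.22 74 [0.4217 0.0171] [0.4728 0.0399] [0.4434 0.0326]
d3 0.23 92 [0.4228 0.0136] [0.4725 0.0399] [0.4469 0.0315]
d3 0.24 74 [0.421  0.0147] [0.4722 0.0411] [0.4494 0.0311]
d3 zmin [0.1461 0.1496]
```

View pics/c5.png

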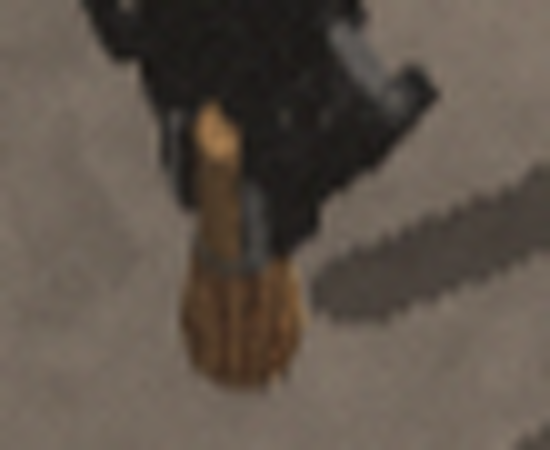

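```bash
python3 - <<'E'
from h import *
from plant import r,jaws,optics,monitor
np.set_printoptions(precision=4,suppress=True)
x,y=.447,.0255
r.move_linear([x,y,.075],velocity=.12);r.move_linear([x,y,.067],velocity=.03)
zc=settle_down(x,y,.063)
print(monitor.current_tcp_pos(),monitor.current_force(),monitor.current_t())
jaws.open_gripper();print(monitor.current_opening(),monitor.current_t())
snap("side","d4");snap("wrist","w4")
E
python3 -c "
import cv2,numpy as np
a=cv2.imread('pics/d4.png');b=cv2.imread('pics/w4.png')
cv2.imwrite('pics/j4.png',np.hstack([cv2.resize(a[150:360,230:370],(300,450)),cv2.resize(b,(500,450))]))"
```

```text
contact z 0.0611 expected 0.063 dF 8.8
[0.4475 0.0255 0.0622] [-3.3573  0.6608  8.7041] 10.5583
0.08554995576253419 11.1833
```

View pics/j4.png

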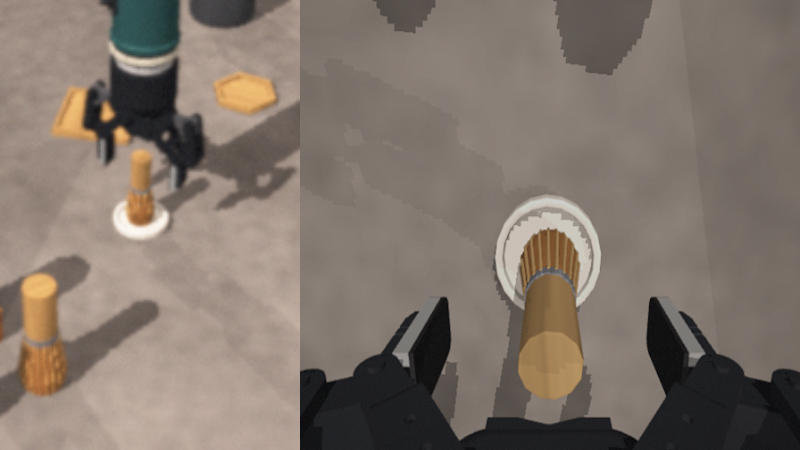

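Run:
```python
from h import *
from plant import r,jaws,optics,monitor
r.move_linear([.4475,.0255,.20],velocity=.2)
r.reach([.4935,.292,.26],[180,0,110]);print(monitor.current_t())
snap("wrist","w5");snap("side","d5")
b=cv2.imread('pics/w5.png');a=cv2.imread('pics/d5.png')
cv2.imwrite('pics/j5.png',cv2.resize(b[110:250,210:350],(700,700)[:2] if 0 else (590,590),interpolation=cv2.INTER_CUBIC))
cv2.imwrite('pics/j5b.png',a[120:320,150:350])
```

```text
13.2
```

View pics/j5.png

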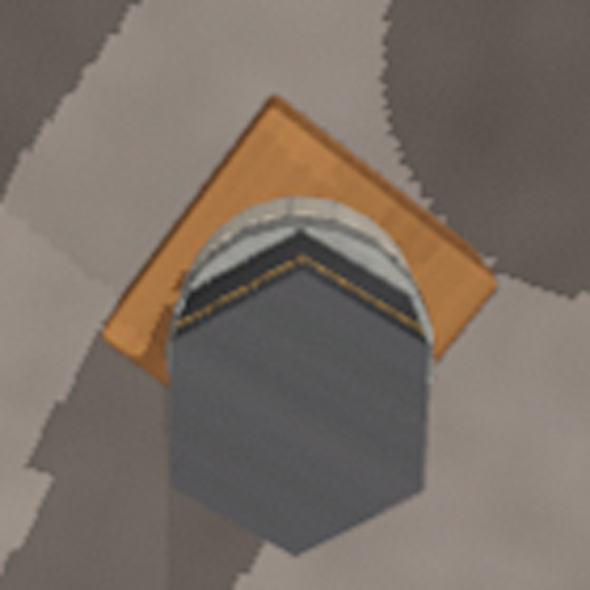

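View pics/j5b.png

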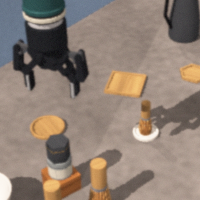

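Run:
```python
from h import *
np.set_printoptions(precision=4,suppress=True)
m,d=load("w5");k=590/140
f=lambda x,y,h: ray(m,210+(x+.5)/k-.5,110+(y+.5)/k-.5,h)
h=[f(*c,.142) for c in [(176,332),(304,264),(425,335),(424,489),(297,553),(169,485)]];print(np.mean(h,0))
for i in range(6):
    e=h[(i+1)%6]-h[i];print(h[i][:2],np.hypot(*e[:2]),np.degrees(np.arctan2(e[1],e[0]))%60)
b=[f(102,334,.048),f(275,98,.048),f(496,288,.048)];print("box",*b,"ctr",(b[0]+b[2])/2)
for i in(0,1):
    e=b[i+1]-b[i];print(np.hypot(*e[:2]),np.degrees(np.arctan2(e[1],e[0])))
X=cloud(m,d).reshape(-1,3)
s=X[(np.abs(X[:,:2]-[.494,.292]).max(1)<.04)&(abs(X[:,2]-.142)<.003)].astype(np.float32);s=np.ascontiguousarray(s[:,:2])
print(len(s),cv2.minEnclosingCircle(s),s.mean(0))
hull=cv2.convexHull(s)[:,0]
best=[]
for a in range(0,60):
    ext=[];
    for j in range(3):
        n=np.array([np.cos(np.radians(a+60*j)),np.sin(np.radians(a+60*j))]);q=hull@n;ext.append(q.max()-q.min())
    best.append((sum(ext),a,ext))
print(min(best))
```

```text
[0.4936 0.2923 0.142 ]
[0.4694 0.2982] 0.024304720278139628 48.1860881207746
[0.4857 0.3164] 0.023575601197449954 49.38924661615451
[0.5088 0.312 ] 0.027123374042616426 50.973168512316576
[0.5185 0.2867] 0.024836461337583923 48.21705761284261
[0.502  0.2682] 0.025341859393914964 50.53953835733884
[0.477  0.2723] 0.026982057092856056 46.22501081420951
box [0.454  0.2702 0.048 ] [0.4732 0.3334 0.048 ] [0.5345 0.3109 0.048 ] ctr [0.4943 0.2906 0.048 ]
0.06605495539450579 73.03838139181694
0.06532509660683315 -20.202004140003442
3147 ((0.49400031566619873, 0.291536420583725), 0.025263145565986633) [0.4939 0.292 ]
(np.float64(0.1323553519318043), 19, [np.float64(0.043543014279409764), np.float64(0.04438708918817885), np.float64(0.044425248464215694)])
```

Run:
```python
from h import *
from plant import r,jaws,optics,monitor
np.set_printoptions(precision=4,suppress=True)
x,y=.4937,.292
r.move_linear([x,y,.15],[180,0,109],velocity=.15)
r.move_linear([x,y,.106],velocity=.08);r.dwell(.1)
print(monitor.current_tcp_pos(),monitor.current_force(),monitor.current_t())
jaws.grab(40);r.dwell(.1);print(monitor.current_opening(),monitor.current_force(),monitor.current_tcp_pos(),monitor.current_t())
p=monitor.current_tcp_pos()
r.move_linear([p[0],p[1],.118],velocity=.04)
print(monitor.current_opening(),monitor.current_force())
snap("side","d6");snap("wrist","w6");snap("scene","s6")
a=cv2.imread('pics/d6.png');b=cv2.imread('pics/w6.png');c=cv2.imread('pics/s6.png')
cv2.imwrite('pics/j6.png',np.hstack([cv2.resize(a[200:340,150:290],(400,400)),cv2.resize(c[120:220,280:380],(400,400))]))
```

```text
[0.4942 0.2923 0.1065] [0.4239 0.5963 0.3126] 14.9833
0.04336943304645999 [-0.4643  1.0806  2.9507] [0.4941 0.2922 0.1065] 15.5417
0.04352446602521139 [-0.7062 -0.0703 -1.4285]
```

View pics/j6.png

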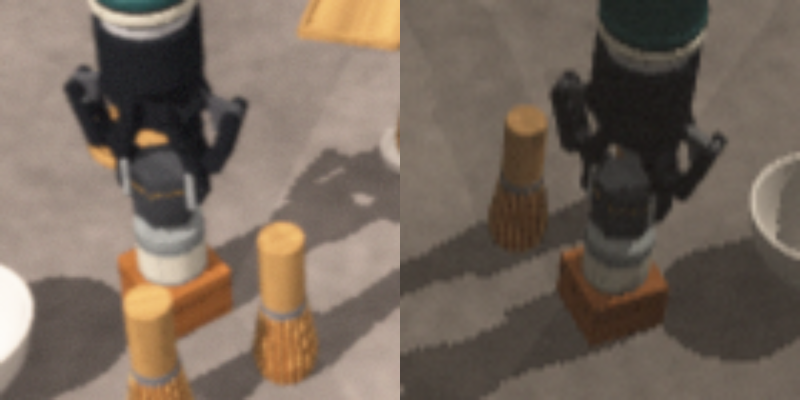

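View pics/w6.png

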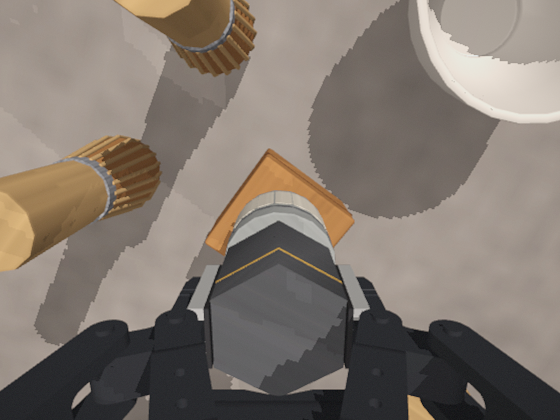

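Run:
```python
from h import *
from plant import r,jaws,optics,monitor
np.set_printoptions(precision=4,suppress=True)
p=monitor.current_tcp_pos()
r.move_linear([p[0],p[1],.24],velocity=.15)
r.reach([.483,-.283,.22],[180,0,60]);print(monitor.current_t(),monitor.current_opening(),monitor.current_tcp_pos())
snap("wrist","w7");snap("side","d7")
a=cv2.imread('pics/d7.png');b=cv2.imread('pics/w7.png')
```

```text
19.175 0.043832707909141684 [ 0.4835 -0.2822  0.22  ]
```

View pics/w7.png

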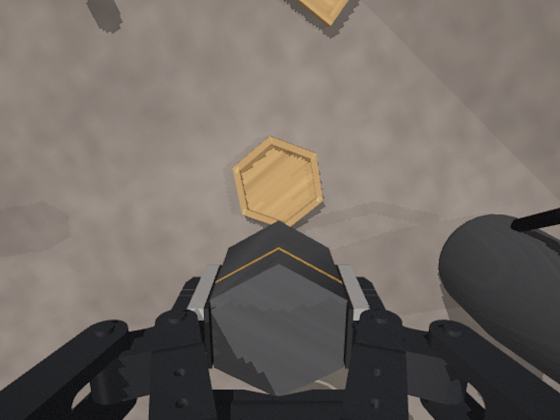

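View pics/d7.png

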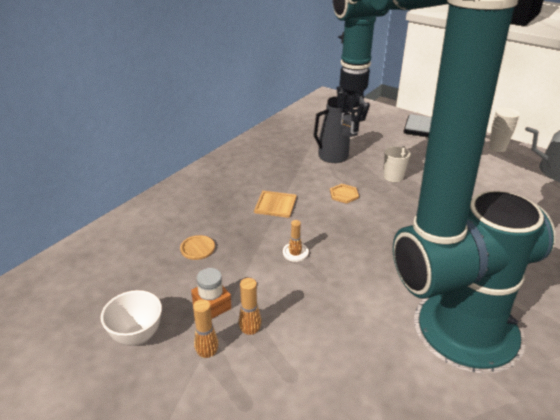

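```bash
sed -i 's/zc-=.001;/zc-=.0006;/' h.py
python3 - <<'E'
from h import *
from plant import r,jaws,optics,monitor
np.set_printoptions(precision=4,suppress=True)
m,d=load("w7");c=ray(m,279,185,.010);print(c)
x,y=(c[0]+.483)/2,(c[1]-.283)/2
r.move_linear([x,y,.05],velocity=.15);r.move_linear([x,y,.020],velocity=.04)
zc=settle_down(x,y,.0155)
print(monitor.current_tcp_pos(),monitor.current_force(),monitor.current_t())
jaws.open_gripper();print(monitor.current_opening(),monitor.current_t())
snap("wrist","w8")
r.move_linear([x,y,.09],velocity=.1)
r.move_linear([x,y,.2],velocity=.2);snap("wrist","w8b");print(monitor.current_t())
a=cv2.imread('pics/w8.png');b=cv2.imread('pics/w8b.png')
cv2.imwrite('pics/j8.png',np.hstack([cv2.resize(a,(400,300)),cv2.resize(b,(400,300))]))
E
```

```text
[ 0.4827 -0.2843  0.01  ]
contact z 0.015 expected 0.0155 dF 5.91
[ 0.4829 -0.2837  0.0155] [-1.702   2.0359  5.4729] 23.8583
0.08531685587410796 24.35
26.05
```

View pics/j8.png

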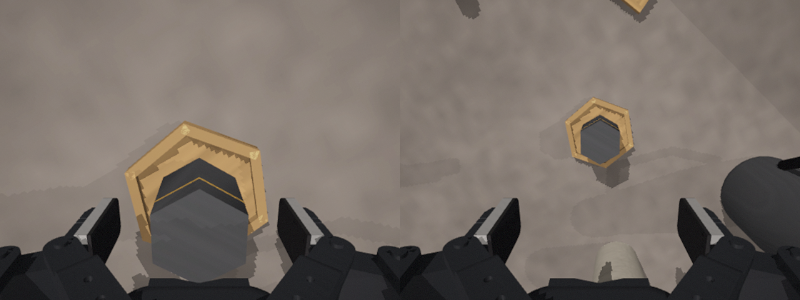

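Run:
```python
from h import *
from plant import r,jaws,optics,monitor
np.set_printoptions(precision=4,suppress=True)
r.reach([.494,.2915,.22],[180,0,73]);print(monitor.current_t(),monitor.current_qpos())
snap("wrist","w9")
m,d=load("w9");X=cloud(m,d).reshape(-1,3);near=np.abs(X[:,:2]-[.494,.292]).max(1)<.06
for h in(.096,.048):
    s=np.ascontiguousarray(X[near&(abs(X[:,2]-h)<.0035)].astype(np.float32)[:,:2]);print(h,len(s),cv2.minEnclosingCircle(s),cv2.minAreaRect(s))
```

```text
28.1167 [ 27.9734   4.6278 105.3256  -0.0251  70.0573  45.0488]
0.096 3971 ((0.49521321058273315, 0.2904032766819), 0.026913782581686974) ((0.4949661195278168, 0.29056257009506226), (0.05310238152742386, 0.052643150091171265), 74.15342712402344)
0.048 1711 ((0.49480658769607544, 0.290976345539093), 0.04542342573404312) ((0.49477314949035645, 0.29073840379714966), (0.06542196124792099, 0.06597644090652466), 72.64403533935547)
```

View pics/w9.png

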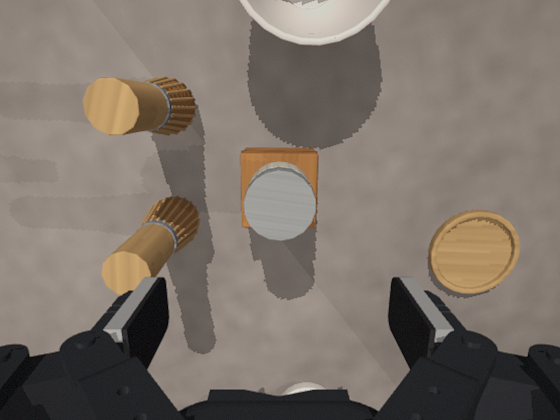

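Run:
```python
from h import *
from plant import r,jaws,optics,monitor
np.set_printoptions(precision=4,suppress=True)
x,y=.495,.2905
r.move_linear([x,y,.10],velocity=.15)
r.move_linear([x,y,.055],velocity=.08);r.dwell(.1)
print(monitor.current_tcp_pos(),monitor.current_force(),monitor.current_t())
jaws.grab(40);r.dwell(.1);print(monitor.current_opening(),monitor.current_force(),monitor.current_tcp_pos(),monitor.current_t())
p=monitor.current_tcp_pos()
r.move_linear([p[0],p[1],.068],velocity=.04)
print(monitor.current_opening(),monitor.current_force())
snap("side","d10");snap("wrist","w10");snap("scene","s10")
a=cv2.imread('pics/d10.png');b=cv2.imread('pics/w10.png');c=cv2.imread('pics/s10.png')
cv2.imwrite('pics/j10.png',np.hstack([cv2.resize(a[200:340,150:290],(260,260)),cv2.resize(c[120:220,280:380],(260,260)),cv2.resize(b,(280,260))]))
```

```text
[0.4955 0.2908 0.0555] [ 0.0433  0.0792 -0.0794] 29.925
0.05318635879279732 [-0.1863  0.152   4.1322] [0.4956 0.2908 0.0557] 30.425
0.05334188296026645 [-0.5969  0.7146 -1.403 ]
```

View pics/j10.png

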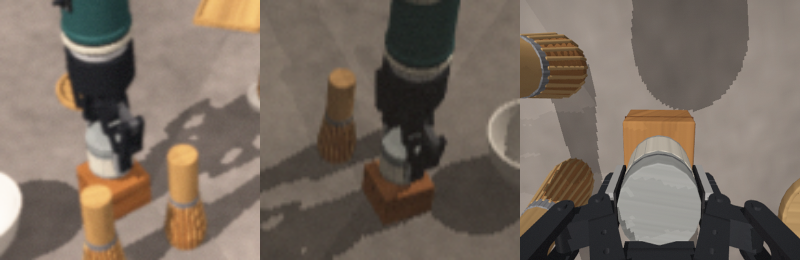

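Run:
```python
from h import *
from plant import r,jaws,optics,monitor
np.set_printoptions(precision=4,suppress=True)
m,d=load("w9");print(ray(m,474.5,250,.010))
p=monitor.current_tcp_pos()
r.move_linear([p[0],p[1],.20],velocity=.15)
r.reach([.664,.1615,.18],[180,0,90]);print(monitor.current_t(),monitor.current_opening(),monitor.current_tcp_pos())
snap("wrist","w11")
b=cv2.imread('pics/w11.png')
```

```text
[0.6628 0.1668 0.01  ]
32.9417 0.053027537383727626 [0.6629 0.1619 0.1788]
```

View pics/w11.png

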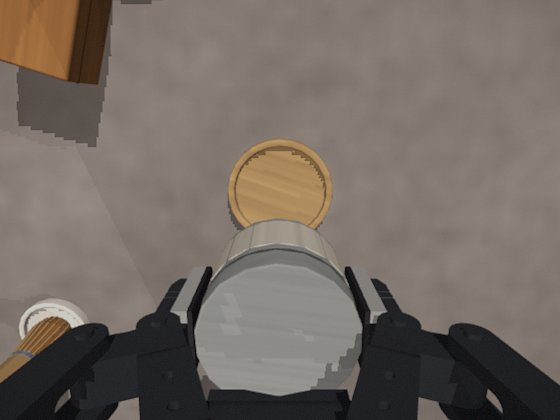

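Run:
```python
from h import *
from plant import r,jaws,optics,monitor
np.set_printoptions(precision=4,suppress=True)
m,d=load("w11");c=ray(m,280,190,.010);print(c,ray(m,228,190,.01),ray(m,332,190,.01),ray(m,280,139,.01))
x,y=(c[0]+.665)/2,(c[1]+.1612)/2;print(x,y)
r.move_linear([x,y,.05],velocity=.15);r.move_linear([x,y,.017],velocity=.04)
zc=settle_down(x,y,.0125)
print(monitor.current_tcp_pos(),monitor.current_force(),monitor.current_t())
jaws.open_gripper();print(monitor.current_opening(),monitor.current_t())
snap("wrist","w12")
r.move_linear([x,y,.09],velocity=.1)
r.move_linear([x,y,.2],velocity=.2);snap("wrist","w12b");print(monitor.current_t())
a=cv2.imread('pics/w12.png');b=cv2.imread('pics/w12b.png')
cv2.imwrite('pics/j12.png',np.hstack([cv2.resize(a,(400,300)),cv2.resize(b,(400,300))]))
```

```text
[0.6635 0.1642 0.01  ] [0.6193 0.1642 0.01  ] [0.7076 0.1642 0.01  ] [0.6635 0.2068 0.01  ]
0.6642346842264201 0.16270477427432867
contact z 0.0121 expected 0.0125 dF 5.4
[0.6644 0.1627 0.0127] [-2.9689 -1.2446  3.0591] 37.3833
0.08558622148181833 37.8083
39.5333
```

View pics/j12.png

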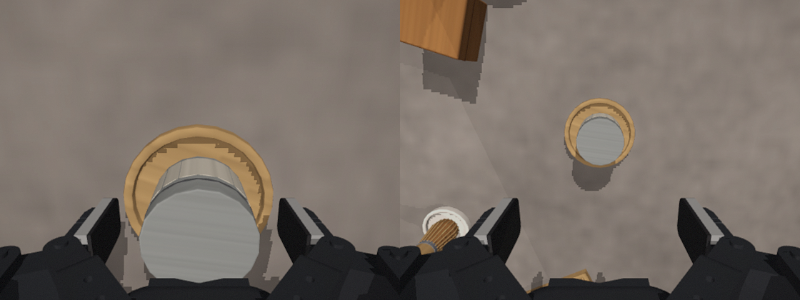

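Run:
```python
from h import *
from plant import r,jaws,optics,monitor
np.set_printoptions(precision=4,suppress=True)
r.reach([.4948,.2908,.17],[180,0,73]);print(monitor.current_t())
snap("wrist","w13")
m,d=load("w13");X=cloud(m,d).reshape(-1,3);near=np.abs(X[:,:2]-[.494,.292]).max(1)<.06
s=np.ascontiguousarray(X[near&(abs(X[:,2]-.048)<.004)].astype(np.float32)[:,:2]);print(len(s),cv2.minAreaRect(s))
```

```text
40.4
7755 ((0.4946975111961365, 0.2905416786670685), (0.06639374047517776, 0.06601547449827194), 72.5644760131836)
```

View pics/w13.png

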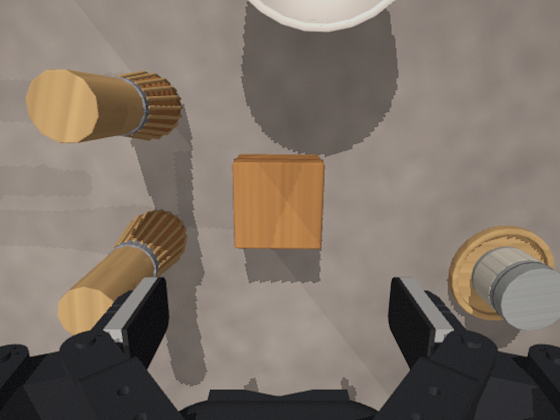

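Run:
```python
from h import *
from plant import r,jaws,optics,monitor
np.set_printoptions(precision=4,suppress=True)
x,y=.4947,.2906
r.move_linear([x,y,.06],[180,0,72.6],velocity=.15)
r.move_linear([x,y,.006],velocity=.06);r.dwell(.1)
print(monitor.current_tcp_pos(),monitor.current_force(),monitor.current_t())
jaws.grab(45);r.dwell(.1);print(monitor.current_opening(),monitor.current_force(),monitor.current_tcp_pos(),monitor.current_t())
p=monitor.current_tcp_pos()
r.move_linear([p[0],p[1],.02],velocity=.04)
print(monitor.current_opening(),monitor.current_force())
snap("wrist","w14");snap("scene","s14")
r.move_linear([p[0],p[1],.20],velocity=.15)
r.reach([.619,-.118,.16],[180,0,24]);print(monitor.current_t(),monitor.current_opening(),monitor.current_tcp_pos(),monitor.current_eef_rot())
snap("wrist","w15")
b=cv2.imread('pics/w14.png');c=cv2.imread('pics/w15.png')
cv2.imwrite('pics/j14.png',np.hstack([cv2.resize(b,(240,180)),c[:,:][0:180]*0+255]) if 0 else cv2.resize(b,(400,300)))
```

```text
[0.4952 0.2909 0.0066] [ 0.5495 -0.3116 -0.4955] 42.4833
0.0656301212346458 [ 0.2026 -1.2648  3.0917] [0.4952 0.2909 0.0066] 42.9
0.0655844575239529 [-0.2459 -0.2729 -2.7194]
46.4333 0.06584780284217179 [ 0.6191 -0.1168  0.1601] [-179.9741   -0.02     24.0738]
```

View pics/j14.png

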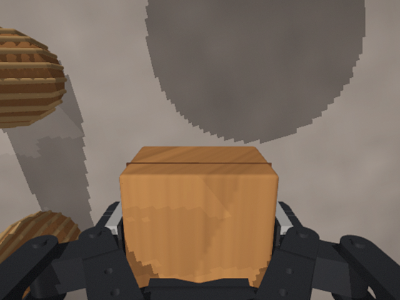

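View pics/w15.png

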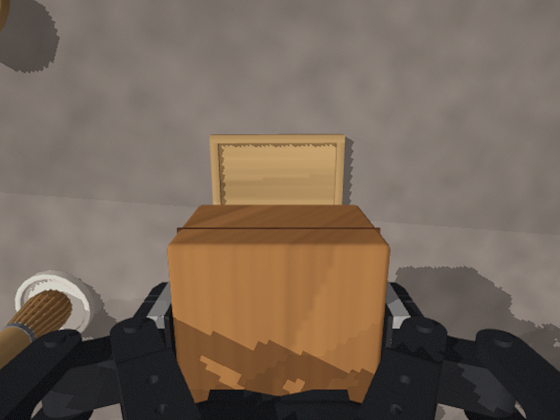

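Run:
```python
from h import *
from plant import r,jaws,optics,monitor
np.set_printoptions(precision=4,suppress=True)
m,d=load("w15");a=ray(m,210,135,.010);b=ray(m,346,134,.010);e=b-a
yaw=np.degrees(np.arctan2(e[1],e[0]))%90
n=np.array([-e[1],e[0]])/np.hypot(*e[:2])
c=(a+b)[:2]/2-.052*n;print(a,b,np.hypot(*e[:2]),yaw,c)
x,y=(c[0]+.6188)/2,(c[1]-.1181)/2;print(x,y)
r.move_linear([x,y,.05],[180,0,24],velocity=.15);r.move_linear([x,y,.016],velocity=.04)
zc=settle_down(x,y,.0115)
print(monitor.current_tcp_pos(),monitor.current_force(),monitor.current_t())
jaws.open_gripper();print(monitor.current_opening(),monitor.current_t())
snap("wrist","w16")
r.move_linear([x,y,.09],velocity=.1)
r.move_linear([x,y,.25],velocity=.2);snap("wrist","w16b")
r.reach([.45,.45,.40],[180,0,130]) if 0 else None
print(monitor.current_t())
a=cv2.imread('pics/w16.png');b=cv2.imread('pics/w16b.png')
cv2.imwrite('pics/j16.png',np.hstack([cv2.resize(a,(400,300)),cv2.resize(b,(400,300))]))
```

```text
[ 0.6426 -0.049   0.01  ] [ 0.6857 -0.1438  0.01  ] 0.10406617141616487 24.460032790327546 [ 0.6168 -0.1179]
0.6178006113199671 -0.11801409052383971
contact z 0.0122 expected 0.0115 dF 3.64
[ 0.6179 -0.1181  0.0126] [-1.2343  0.3057  1.5407] 50.2667
0.08550222824622737 50.6083
52.5833
```

View pics/j16.png

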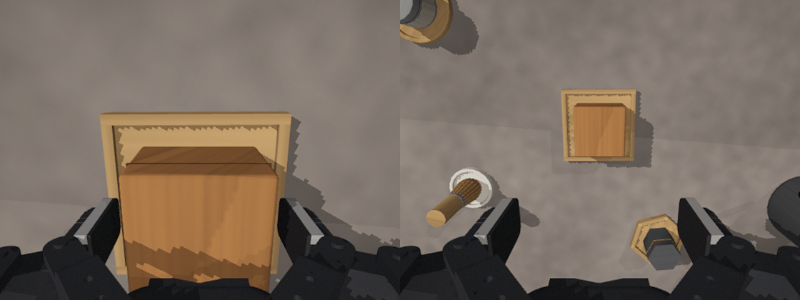

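All four are set down. I'll retreat upward and check everything with the fixed cameras before handing in.

Run:
```python
from h import *
from plant import r,jaws,optics,monitor
np.set_printoptions(precision=4,suppress=True)
r.reach([.40,.20,.42],[180,0,115]);r.dwell(.3);print(monitor.current_t())
snap("scene","s17");snap("side","d17");snap("wrist","w17")
for t in("s17","d17","w16b"):
    m,d=load(t);X=cloud(m,d).reshape(-1,3)
    for n,c,h,rr in [("whisk",(.447,.0255),.101,.025),("caddy",(.483,-.2837),.051,.035),("tin",(.664,.1627),.053,.035),("box",(.618,-.118),.053,.05)]:
        s=X[(np.hypot(X[:,0]-c[0],X[:,1]-c[1])<rr)&(abs(X[:,2]-h)<.004)]
        if len(s)>12:
            A=np.c_[s[:,:2]-s[:,:2].mean(0),np.ones(len(s))];k=np.linalg.lstsq(A,s[:,2],rcond=None)[0]
            print(t,n,len(s),s.mean(0),"tilt deg",np.degrees(np.hypot(k[0],k[1])),"top",k[2]-h)
a=cv2.imread('pics/s17.png')
cv2.imwrite('pics/j17.png',cv2.resize(a[200:330,140:370],(796,450),interpolation=cv2.INTER_CUBIC))
```

```text
54.4417
s17 whisk 38 [0.4483 0.0245 0.1011] tilt deg 4.4492279839498075 top 0.0001021762123426112
s17 caddy 170 [ 0.4838 -0.2838  0.0511] tilt deg 1.0106447017508127 top 7.345331850364123e-05
s17 tin 179 [0.6651 0.1613 0.0534] tilt deg 0.8366077584258143 top 0.00044511742389469894
s17 box 384 [ 0.6183 -0.1184  0.0537] tilt deg 0.14269599589420048 top 0.0006575666777739811
d17 whisk 59 [0.4468 0.0267 0.101 ] tilt deg 3.1588393291609 top 4.283712071473378e-05
d17 caddy 121 [ 0.4815 -0.2829  0.0513] tilt deg 1.6063736908584565 top 0.0003204532694226492
d17 tin 228 [0.6628 0.1634 0.0533] tilt deg 1.4128427119648033 top 0.0003403041572819024
d17 box 300 [ 0.6155 -0.1156  0.0541] tilt deg 1.0373323078960106 top 0.0011177648577644708
w16b whisk 576 [0.449  0.024  0.1003] tilt deg 2.3756362465497114 top -0.0007314060956157553
w16b caddy 1339 [ 0.4833 -0.2839  0.0505] tilt deg 0.570458052113336 top -0.0005182945384426887
w16b tin 479 [0.6584 0.141  0.0519] tilt deg 5.238612487342962 top -0.0010651259361360646
w16b box 5028 [ 0.6189 -0.1178  0.0533] tilt deg 0.1476962211994218 top 0.0003208067325680061
```

View pics/j17.png

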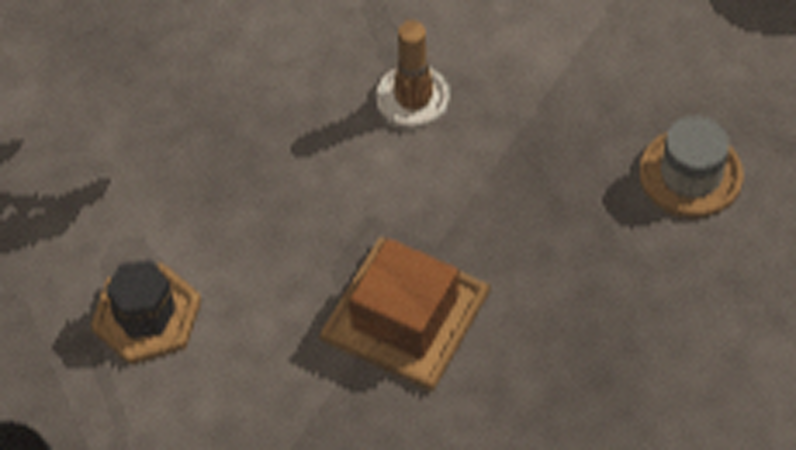

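View pics/d17.png

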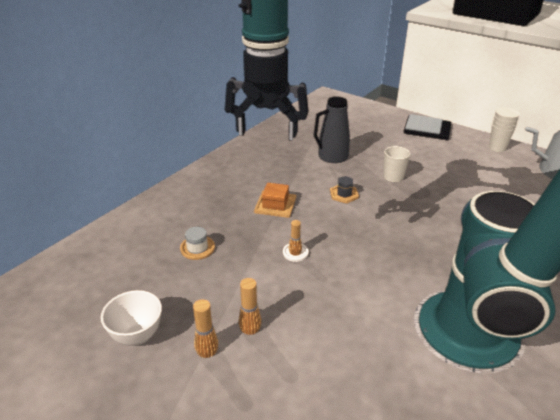

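View pics/s17.png

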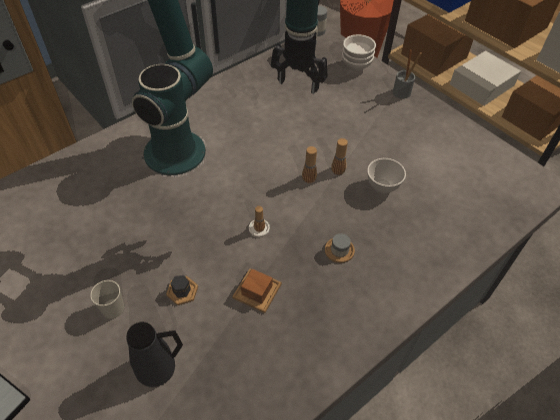

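Run:
```python
from plant import r,monitor
print(monitor.current_force(),monitor.current_t());r.close_job()
```

```text
[-0.42931507 -0.03740018  0.43586385] 54.5917
the job is handed in; nothing more can be done
```

I took the stack apart from the top down and stood each thing in its own place: whisk in the dish, caddy in the hex tray, tin in the round tray, box in the square tray. The job was handed in at about 54.6 s with the gripper clear. Each piece was lowered until the wrist felt it touch, with 4 to 9 N of extra force.

**Last checks:**
- **Heights:** All three cameras put the tops within about 1 mm of where they should be: whisk 0.101 m, caddy 0.051, tin 0.053, box 0.054. That means each piece is standing on its floor.
- **Position:** All four look upright and inside their rims in the final pictures. The box is square to its tray to within about 1°.
- **Untouched things:** The flask, the bowl and the two larger look-alike whisks are where they were at the start.

**Disagreements:**
- **Tilt fits:** The fits on the whisk's small top face read 2 to 4°, and one partly cut-off view of the tin read 5°. I put both down to depth noise and cropping, because the top heights and pictures show them upright.
- **Positions:** Different cameras placed the trays up to about 6 mm apart, and the set pieces up to about 4 mm apart. Both are well within the trays' clearance.

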